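# Turn the basking lamp up three clicks

## Task

The basking lamp needs more heat. Open the clear splash cover of the lamp controller, turn the pointer selector under it up (clockwise seen from above) by exactly three clicks from where it stands now, without ever running past the third click, and then shut the cover fully again. Leave the trays and the things on them as they are.

Things in the scene. Friction and masses are not known exactly. Their poses are not given: they have to be found in the camera images.
- controller: Grey plastic lamp controller fixed on the shelf: an enclosure 160 mm (its x) by 150 mm (its y), 80 mm high to its rim. Origin: centre of its underside; z up; +y is the cover's hinge side, -y the side of its finger tab, -x faces the robot when it is not turned. Its 8 mm rim walls enclose a well, 144 mm (x) by 134 mm (y), 38 mm deep; the selector stands in the middle.
- panel (a point): Middle of the flat aluminium panel, the well's floor, 42 mm above the controller's underside. The panel has seven flat marks, 53 mm from the selector's axis and 30 degrees apart, one for each click place: an open ring (off) on the controller's +y side, then dots that grow clockwise, over the +x side, to the largest (full) on the -y side.
- cover (a joint): Opening angle of the cover in rad: 0 shut (the start), 2.2 at its stop. The cover is a flat clear window with a grey frame, 5 mm thick, lying on the rim. It hinges along the controller's +y rim; its tab side swings up and over to +y. The hinge is stiff: the cover stays at any angle where it is left; 1 to 2 N at the tab moves it.
- cover_hinge (a point): Middle of the cover's hinge axis: 83 mm above the controller's underside, at the middle of its +y side. The axis runs along the controller's x. Fixed.
- cover_tab (a point): Grip point of the cover's finger tab, at mid-width and mid-thickness; moves with the cover. The tab is a flat bar 18 mm wide (controller's x) and 8 mm thick, sticking out 35 mm, in the cover's plane, from the middle of the edge opposite the hinge (flush with the controller's -y wall). This point is 20 mm out from that edge, 171 mm from the hinge axis and 84 mm above the underside when shut.
- selector (a joint): Angle of the selector in rad: 0 is off (pointer to the controller's +y, at the ring), growing clockwise seen from above; 0.524 (30 degrees) a click; stops at 0 and 3.14. It starts at rest in the place 0, 0.524 or 1.047. A spring detent centres it in each place; about 0.15 N m turns it over to the next, into which it drops by itself when it is past half-way.
- selector_axis (a point): On the selector's upright axis, 22 mm above the panel, at mid-height of its pointer bar; +x points along the bar to the pointed end, z up. The selector is black: a round skirt 54 mm across, its top 12 mm above the panel, and on it a bar 12 mm thick, its top 34 mm above the panel, reaching 30 mm from the axis to the blunt tail and 40 mm to the point. A white line on top runs to the point.
- pointer_tip (a point): Pointed end of the selector's bar, 40 mm from the axis and 22 mm above the panel.
- tiers: Two clear acrylic trays, 300 mm (x) by 200 mm (y), one on posts over the other, 150 mm high in all, fixed on the shelf to the left (+y) of the controller; to be left alone. Origin: centre of the underside.
- spoon: Steel spoon lying in the upper tray; leave alone.
- tweezers: Silicone-tipped tweezers lying in the upper tray; leave alone.
- bowl: White ceramic bowl in the lower tray; leave alone.
- vine_anchor: Dark resin vine anchor with a bent peg, in the lower tray; leave alone.

How it is judged:
By the outcome, as a careful person would: the job done as asked, in the order asked, and still so for the second after the job is handed in, with the robot touching nothing.
It also fails if it takes over 72 s, if anything falls off the work surface, if the arm or the gripper's body presses on something with over 40 N, if the wrist force passes 120 N, or if a joint passes its speed limit or range.

## Robot

A 7-joint arm with a two-finger parallel gripper is mounted at the origin on the work surface. World frame = base frame: x ahead of the robot, y to its left, z up, the work surface at z = 0. Lengths are in m, angles in rad, forces in N, time in s.
With the tool pointing down it reaches from about 0.425 to 0.875 m from the base axis. Payload 8.4 kg.
Tool frame: the origin (TCP) lies midway between the tips of the shut fingers; the grasp point (between the pads) lies 19 mm behind it; z points along the fingers, y is the line along which they close (so a half turn about z gives the same grasp; the last joint's range is limited). The gripper opens to 85 mm and grips with 20 to 120 N. Pads are 22 mm wide; open, the fingers measure 114 mm over their backs; the gripper's body (76 mm by 85 mm) begins 54 mm behind the grasp point. The pads swing forward as they close: fully open they stand 13 mm farther back than shut.
Start: joints at [-1.442, 0.333, 0.04, 1.465, -0.013, 1.343, -0.059], TCP at [0.147, 0.633, 0.231] pointing down, gripper open.
Joint ranges: [-2.58, 2.58], [-0.38, 2.09], [-1.3, 1.39], [0.25, 2.4], [-1.5, 4.64], [0.08, 2.09], [-2.65, 2.65]. Speed limits (rad/s): [2.22, 2.22, 2.79, 2.79, 3.14, 3.14, 3.14].

## Interface

Orientations are given as a rotation vector (axis times angle).
In Python, from bench import sense, camera, job_done gives the robot as it stands.
- The arm moves only by the tool arm_command, never from a script. Its argument "targets" is a list of rows, each an object of numbers: "x", "y", "z": the shift along the tool's x, y, z in mm; "ax", "ay", "az": the turn, a rotation vector about the tool's x, y, z in degrees; "jaw": the gripper's target within -1 to 1 (fully open at 1, half-way at 0, shut at -1). In form: [{"x": .., "y": .., "z": .., "ax": .., "ay": .., "az": .., "jaw": ..}, ...]. A call has 1 to 12 rows; each row shifts and turns the commanded pose from where the row before left it, along the tool's axes as they then stand; what a row does not reach is not made up. A row lasts 1/12 s, in which the tool goes at most 41.7 mm and 7.16 degrees, less where a joint would pass 70% of its speed; a pose out of reach is approached as far as the arm can. A call is refused whole if a number of a shift passes 41.7 or a number of a turn 7.16, either way. A call with a gripper value outside its range is refused whole. The fingers move at their own pace and stop on an object; "newtons" is the grip in N (left out, the last holds). Time passes only in rows, so rows that do not move let the fingers close. It gives the time, the measured TCP pose, the force, the opening and the grip force at its end, in the units of the state.
- sense(): the state, without advancing time (a new reading comes with each control period).
- camera(name): name is "side" or "top"; returns a dict with "pixels" (480x640x3 uint8, blue, green, red), "depth" (480x640 float32, m along the optical axis (not along the pixel's ray), 0 where there is no reading), "intrinsics" (3x3 intrinsics, pixels), "extrinsics" (4x4, takes a point from camera to world coordinates). Camera axes: x right, y up, looking along -z (the intrinsics and any distortion apply to the point x, -y, -z); pixel columns grow to the right and rows downward; lengths in m; the calibration is good to about 2 mm. A picture is of the moment at which its call begins.
- job_done(): hands the job in; it is judged then, once.
The state is a dict: "time_s": time; "qpos": joint angles; "qvel": joint speeds; "tau": joint torques, N m; "tool_pos": TCP position; "tcp_rot": TCP orientation; "wrist_force": force on the tool from outside, world axes, zero at the start; "moment": the same for the moment, N m; "grip_width": finger opening in m; "finger_force": force on a finger pad.
Only numpy, scipy, OpenCV 4.12 (cv2) and the standard library are available. Lean on these libraries where they do the work, as an engineer would, in place of code of your own. Each camera call takes 0.05 s, during which the arm holds its last target. There are 200 camera calls.

## Working session

There is one attempt and no reset: what is moved stays moved. The work goes in short steps, Python scripts to look and compute and a tool call to move; the robot and the scene stay as the last step left them, time stands still between calls to the robot, and variables do not carry over. Pictures are saved under pics/ and viewed, at most 10 in all, crops included, and the job is handed in when it is done.

Besides the shell and the picture viewer there is one more tool, called after "Emit:" as name(argument=value, ...), one argument or row to a line, values as JSON. arm_command: Moves the arm, as the interface text tells. Its arguments: {"type":"object","properties":{"targets":{"type":"array"},"newtons":{"type":"number"}},"required":["targets"]}

```bash
mkdir -p pics; ls
cat > h.py <<'E'
import numpy as np, cv2, json
from bench import sense, camera, job_done
from scipy.spatial.transform import Rotation as R
def snap(name,f=None):
    c=camera(name)
    if f: cv2.imwrite('pics/'+f,c['pixels'])
    return c
def ray(c,u,v):
    K=np.array(c['intrinsics']);T=np.array(c['extrinsics'])
    d=np.linalg.inv(K)@[u,v,1]; d=np.array([d[0],-d[1],-d[2]])
    return T[:3,3],T[:3,:3]@d
def onz(c,u,v,z):
    o,d=ray(c,u,v); return o+d*(z-o[2])/d[2]
def ptd(c,u,v):
    o,d=ray(c,u,v); return o+d*c['depth'][int(v),int(u)]
E
python3 - <<'E'
from h import *
for n in('side','top'):
    c=snap(n,n+'1.png'); print(n,np.round(c['intrinsics'],1).tolist(),np.round(c['extrinsics'],3).tolist(),[k for k in c])
s=sense(); print(s)
E
```

```text
pics
side [[511.2, 0.0, 317.8], [0.0, 511.2, 239.9], [0.0, 0.0, 1.0]] [[0.992, 0.087, -0.094, 0.436], [-0.127, 0.583, -0.802, -0.723], [-0.015, 0.808, 0.59, 0.71], [0.0, 0.0, 0.0, 1.0]] ['pixels', 'depth', 'intrinsics', 'extrinsics']
top [[565.8, 0.0, 327.0], [0.0, 565.8, 238.1], [0.0, 0.0, 1.0]] [[0.138, 0.967, -0.215, 0.306], [-0.99, 0.135, -0.031, 0.112], [-0.001, 0.217, 0.976, 1.222], [0.0, 0.0, 0.0, 1.0]] ['pixels', 'depth', 'intrinsics', 'extrinsics']
{'time_s': 0.1, 'qpos': array([-1.44220791,  0.33383314,  0.03988627,  1.46616566, -0.01341661,
        1.34326761, -0.05848565]), 'qvel': array([ 0.00057905, -0.00102669, -0.00082623, -0.00160643, -0.00030442,
       -0.00043006, -0.00240565]), 'tau': array([ 5.54732818e-03, -6.60018110e+01,  1.37130875e+00, -4.06482804e+01,
        1.73177751e-02,  8.87049915e-03, -3.93327457e-05]), 'tool_pos': array([0.14672193, 0.6328206 , 0.23052336]), 'tcp_rot': array([-3.57053748e-01, -3.12115700e+00,  2.20762524e-03]), 'wrist_force': array([ 0.96840438, -0.89599072,  0.14255681]), 'moment': array([0.01278874, 0.00970857, 0.00284745]), 'finger_force': 0.0, 'grip_width': 0.08522016814542317}
```

View pics/side1.png

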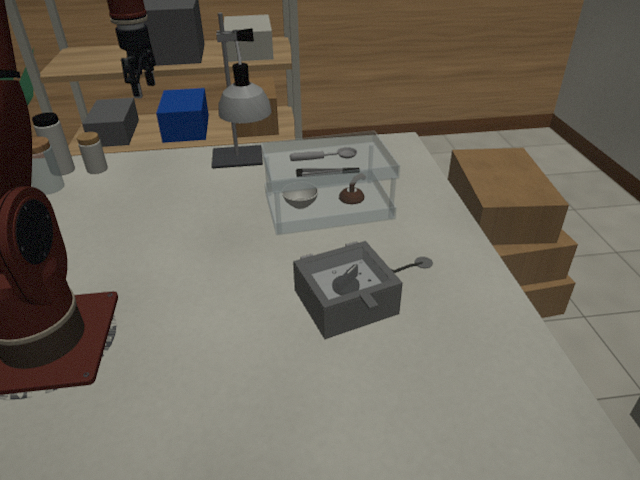

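View pics/top1.png

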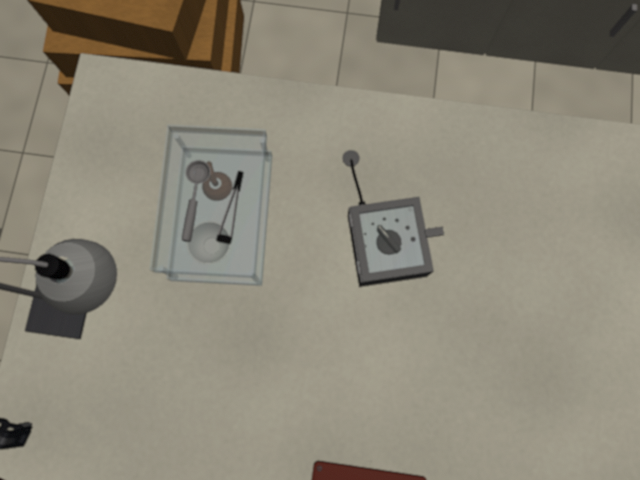

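The top view shows the controller with corners near (350,208), (420,198), (431,272) and (360,284), its tab at (435,232) and the selector at (388,241), pointing up-left. The side view shows the tab toward the camera at (368,300). Next I'll measure the controller pose and the pointer.

Run:
```python
from h import *
c=snap('top'); im=c['pixels']
cv2.imwrite('pics/crop1.png',cv2.resize(im[185:300,335:455],None,fx=5,fy=5,interpolation=cv2.INTER_CUBIC))
g=cv2.cvtColor(im,cv2.COLOR_BGR2GRAY)
# height mask: pts at z 0.07..0.1 in region
K=c['intrinsics'];T=c['extrinsics'];v,u=np.mgrid[185:300,335:455]
d=c['depth'][185:300,335:455]
P=np.stack([(u-K[0][2])/K[0][0]*d,-(v-K[1][2])/K[1][1]*d,-d],-1)@np.array(T)[:3,:3].T+np.array(T)[:3,3]
m=((P[...,2]>.074)&(P[...,2]<.097)).astype(np.uint8)
print(m.sum(), np.percentile(P[...,2][m>0],[10,50,90]))
body=cv2.morphologyEx(cv2.morphologyEx(m,cv2.MORPH_CLOSE,np.ones((5,5))),cv2.MORPH_OPEN,np.ones((3,3)))
cs,_=cv2.findContours(body,cv2.RETR_EXTERNAL,cv2.CHAIN_APPROX_SIMPLE); k=max(cs,key=cv2.contourArea)
f=np.zeros_like(m); cv2.drawContours(f,[k],-1,1,-1)
o=cv2.morphologyEx(f,cv2.MORPH_OPEN,np.ones((19,19)))
cs2,_=cv2.findContours(o,cv2.RETR_EXTERNAL,cv2.CHAIN_APPROX_NONE)
pts=np.array([onz(c,a+335,b+185,.0845)[:2] for [[a,b]] in max(cs2,key=cv2.contourArea)],np.float32)
r=cv2.minAreaRect(pts*1000);print('body',r)
tab=cv2.morphologyEx(f&(1-o),cv2.MORPH_OPEN,np.ones((4,4)));ys,xs=np.nonzero(tab)
tp=np.array([onz(c,a+335,b+185,.087)[:2] for a,b in zip(xs,ys)]);print('tab',len(tp),tp.mean(0),tp.min(0),tp.max(0))
# dark selector
z=P[...,2]; print('z in well centre',z[56-6:56+6:4,53-6:53+6:4].round(3).tolist())
gg=g[185:300,335:455]; s=((gg<75)&(o>0)&(cv2.erode(o,np.ones((25,25)))>0)); ys,xs=np.nonzero(s)
print('skirt px',xs.mean()+335,ys.mean()+185,onz(c,xs.mean()+335,ys.mean()+185,.06),len(xs))
```

```text
5806 [0.08261799 0.0857428  0.08877404]
body ((573.2069702148438, 17.203109741210938), (162.3743896484375, 158.7029571533203), 16.51207733154297)
tab 134 [ 0.59856723 -0.07520647] [ 0.58749108 -0.08999547] [ 0.61013547 -0.06023369]
z in well centre [[0.08, 0.082, 0.087], [0.087, 0.089, 0.085], [0.087, 0.081, 0.088]]
skirt px 388.4768392370572 242.21798365122615 [0.570987   0.01942698 0.06      ] 367
```

View pics/crop1.png

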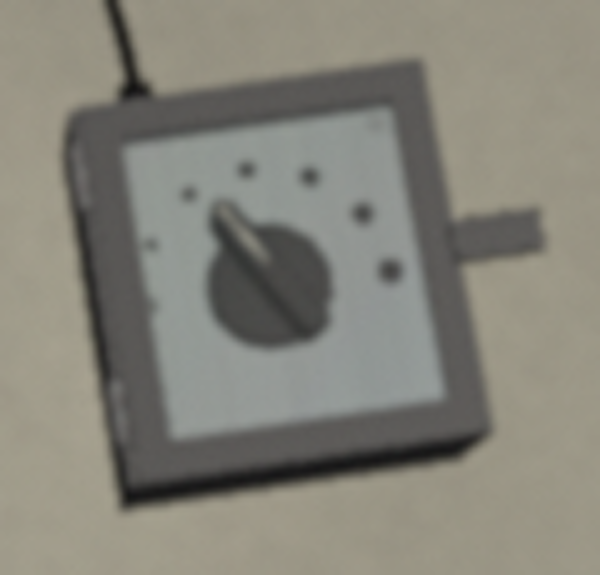

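The crop shows the ring at (152,305), then dots at (151,244), (189,194), (246,170), (309,177), (362,213) and (390,270). The pointer tip at (222,208) is aimed at the second dot. I'll check that and get the yaw.

```bash
cat > ctl.py <<'E'
from h import *
E
python3 - <<'E'
from h import *
c=snap('top')
f=lambda a,b,z:onz(c,a/5+335-.4,b/5+185-.4,z)
M=np.array([f(a,b,.042)[:2] for a,b in [(152,305),(151,244),(189,194),(246,170),(309,177),(362,213),(390,270)]])
# circle fit with known radius & yaw by Procrustes
k=np.arange(7)*np.pi/6; L=.053*np.c_[np.sin(k),np.cos(k)]
Mc,Lc=M.mean(0),L.mean(0);H=(L-Lc).T@(M-Mc);a=np.arctan2(H[0,1]-H[1,0],H[0,0]+H[1,1])
Rm=np.array([[np.cos(a),-np.sin(a)],[np.sin(a),np.cos(a)]]);C=Mc-Rm@Lc
print('C',C,'yaw',np.degrees(a),'res',np.abs(M-C-L@Rm.T).max())
tip=f(222,208,.07)[:2]-C; l=Rm.T@tip; print('pointer',np.degrees(np.arctan2(l[0],l[1])),np.hypot(*l))
a_=f(222,208,.076)[:2];b_=f(268,262,.076)[:2]; l=Rm.T@(a_-b_);print('line dir',np.degrees(np.arctan2(l[0],l[1])))
tab=C+Rm@[0,-.096];print('tab',tab,'hinge',C+Rm@[0,.075])
s=sense();print(R.from_rotvec(s['tcp_rot']).as_matrix().round(3))
E
```

```text
C [0.57500861 0.01823392] yaw 16.845357824163006 res 0.002285498184299614
pointer 61.260340802784775 0.03582550552498906
line dir 59.993510137730226
tab [ 0.60282841 -0.07364676] hinge [0.55327439 0.0900157 ]
[[-0.974  0.226 -0.   ]
 [ 0.226  0.974 -0.001]
 [-0.    -0.001 -1.   ]]
```

Emit:
arm_command(
  targets=[
    {"x":-24,"y":-23.5,"z":0,"jaw":0.2},
    {"x":-24,"y":-23.5,"jaw":0.2},
    {"x":-24,"y":-23.5,"jaw":0.2},
    {"x":-24,"y":-23.5,"jaw":0.2},
    {"x":-24,"y":-23.5,"jaw":0.2},
    {"x":-24,"y":-23.5,"jaw":0.2},
    {"x":-24,"y":-23.5,"jaw":0.2},
    {"x":-24,"y":-23.5,"jaw":0.2},
    {"x":-24,"y":-23.5,"jaw":0.2},
    {"x":-24,"y":-23.5,"jaw":0.2},
    {"x":-24,"y":-23.5,"jaw":0.2},
    {"x":-24,"y":-23.5,"jaw":0.2},
  ],
)

```text
invalid input
```

Emit:
arm_command(
  targets=[
    {"x":-24,"y":-23.5,"jaw":0.2},
    {"x":-24,"y":-23.5,"jaw":0.2},
    {"x":-24,"y":-23.5,"jaw":0.2},
    {"x":-24,"y":-23.5,"jaw":0.2},
    {"x":-24,"y":-23.5,"jaw":0.2},
    {"x":-24,"y":-23.5,"jaw":0.2},
    {"x":-24,"y":-23.5,"jaw":0.2},
    {"x":-24,"y":-23.5,"jaw":0.2},
    {"x":-24,"y":-23.5,"jaw":0.2},
    {"x":-24,"y":-23.5,"jaw":0.2},
    {"x":-24,"y":-23.5,"jaw":0.2},
    {"x":-24,"y":-23.5,"jaw":0.2},
  ],
)

```text
invalid input
```

Emit:
arm_command(
  targets=[
    {"x":-24,"y":-23.5,"jaw":0.2},
    {"az":6.7,"jaw":0.2},
    {"az":6.7,"jaw":0.2},
    {"az":6.7,"jaw":0.2},
    {"az":6.7,"jaw":0.2},
    {"az":6.7,"jaw":0.2},
    {"az":6.7,"jaw":0.2},
    {"az":6.7,"jaw":0.2},
    {"az":6.7,"jaw":0.2},
    {"az":6.7,"jaw":0.2},
    {"jaw":0.2},
    {"jaw":0.2},
  ],
)

```text
invalid input
```

Emit:
arm_command(
  targets=[
    {"x":-24,"y":-23.5,"z":0,"ax":0,"ay":0,"az":0,"jaw":0.2},
  ],
  newtons=20,
)

```text
time_s: 0.28
tool_pos: [0.1596, 0.6079, 0.2299]
tcp_rot: [-0.346, -3.12, 0.0]
wrist_force: [-0.2, -0.6, -1.2]
grip_width: 0.0757
finger_force: 0.0
```

Emit:
arm_command(
  targets=[
    {"x":-24,"y":-23.5,"z":0,"ax":0,"ay":0,"az":0,"jaw":0.2},
    {"x":-24,"y":-23.5,"z":0,"ax":0,"ay":0,"az":0,"jaw":0.2},
    {"x":-24,"y":-23.5,"z":0,"ax":0,"ay":0,"az":0,"jaw":0.2},
    {"x":-24,"y":-23.5,"z":0,"ax":0,"ay":0,"az":0,"jaw":0.2},
    {"x":-24,"y":-23.5,"z":0,"ax":0,"ay":0,"az":0,"jaw":0.2},
    {"x":-24,"y":-23.5,"z":0,"ax":0,"ay":0,"az":0,"jaw":0.2},
    {"x":-24,"y":-23.5,"z":0,"ax":0,"ay":0,"az":0,"jaw":0.2},
    {"x":-24,"y":-23.5,"z":0,"ax":0,"ay":0,"az":0,"jaw":0.2},
    {"x":-24,"y":-23.5,"z":0,"ax":0,"ay":0,"az":0,"jaw":0.2},
    {"x":-24,"y":-23.5,"z":0,"ax":0,"ay":0,"az":0,"jaw":0.2},
    {"x":-24,"y":-23.5,"z":0,"ax":0,"ay":0,"az":0,"jaw":0.2},
    {"x":-24,"y":-23.5,"z":0,"ax":0,"ay":0,"az":0,"jaw":0.2},
  ],
)

```text
time_s: 1.28
tool_pos: [0.3823, 0.2635, 0.2314]
tcp_rot: [-0.357, -3.121, -0.0]
wrist_force: [0.2, 0.7, 0.4]
grip_width: 0.0513
finger_force: 0.0
```

Emit:
arm_command(
  targets=[
    {"x":-24,"y":-23.5,"z":0,"ax":0,"ay":0,"az":0,"jaw":0.2},
    {"x":-24,"y":-23.5,"z":0,"ax":0,"ay":0,"az":0,"jaw":0.2},
    {"x":-24,"y":-23.5,"z":0,"ax":0,"ay":0,"az":0,"jaw":0.2},
    {"x":-24,"y":-23.5,"z":0,"ax":0,"ay":0,"az":0,"jaw":0.2},
    {"x":-24,"y":-23.5,"z":0,"ax":0,"ay":0,"az":0,"jaw":0.2},
    {"x":-24,"y":-23.5,"z":0,"ax":0,"ay":0,"az":0,"jaw":0.2},
    {"x":-24,"y":-23.5,"z":0,"ax":0,"ay":0,"az":0,"jaw":0.2},
    {"x":-24,"y":-23.5,"z":0,"ax":0,"ay":0,"az":0,"jaw":0.2},
    {"x":-24,"y":-23.5,"z":0,"ax":0,"ay":0,"az":0,"jaw":0.2},
    {"x":-24,"y":-23.5,"z":0,"ax":0,"ay":0,"az":0,"jaw":0.2},
    {"x":-24,"y":-23.5,"z":0,"ax":0,"ay":0,"az":0,"jaw":0.2},
    {"x":-24,"y":-23.5,"z":0,"ax":0,"ay":0,"az":0,"jaw":0.2},
  ],
)

```text
time_s: 2.28
tool_pos: [0.5993, -0.0759, 0.2313]
tcp_rot: [0.356, 3.121, 0.0]
wrist_force: [0.3, 1.2, 0.9]
grip_width: 0.0512
finger_force: 0.0
```

Emit:
arm_command(
  targets=[
    {"x":0,"y":0,"z":0,"ax":0,"ay":0,"az":6.7,"jaw":0.2},
    {"x":0,"y":0,"z":0,"ax":0,"ay":0,"az":6.7,"jaw":0.2},
    {"x":0,"y":0,"z":0,"ax":0,"ay":0,"az":6.7,"jaw":0.2},
    {"x":0,"y":0,"z":0,"ax":0,"ay":0,"az":6.7,"jaw":0.2},
    {"x":0,"y":0,"z":0,"ax":0,"ay":0,"az":6.7,"jaw":0.2},
    {"x":0,"y":0,"z":0,"ax":0,"ay":0,"az":6.7,"jaw":0.2},
    {"x":0,"y":0,"z":0,"ax":0,"ay":0,"az":6.7,"jaw":0.2},
    {"x":0,"y":0,"z":0,"ax":0,"ay":0,"az":6.7,"jaw":0.2},
    {"x":0,"y":0,"z":0,"ax":0,"ay":0,"az":6.7,"jaw":0.2},
    {"x":0,"y":0,"z":0,"ax":0,"ay":0,"az":0,"jaw":0.2},
    {"x":0,"y":0,"z":0,"ax":0,"ay":0,"az":0,"jaw":0.2},
  ],
)

```text
time_s: 3.2
tool_pos: [0.5985, -0.0745, 0.2312]
tcp_rot: [-1.872, -2.523, 0.001]
wrist_force: [0.7, 0.9, 0.5]
grip_width: 0.0514
finger_force: 0.0
```

```bash
cat > go.py <<'E'
from h import *
import sys
# usage: local target lx ly z(TCP, m) [closing axis local deg] -> tool-frame mm
C=np.array([.5735,.018]);yaw=np.radians(16.5)
Rm=np.array([[np.cos(yaw),-np.sin(yaw)],[np.sin(yaw),np.cos(yaw)]])
def rep(c=C):
    s=sense();M=R.from_rotvec(s['tcp_rot']).as_matrix();p=s['tool_pos']
    print('t',round(s['time_s'],2),'loc',(1000*Rm.T@(p[:2]-c)).round(1),'z',(p[2]*1000).round(1),'yaxis_loc',round(np.degrees(np.arctan2(M[1,1],M[0,1])-yaw),1),'zax',M[:,2].round(3),'q',s['qpos'].round(2),'f',s['wrist_force'].round(1))
    return p,M
def d(lx,ly,z,c=C):
    p,M=rep(c); t=np.r_[c+Rm@[lx,ly],z]; print('tool mm',(1000*M.T@(t-p)).round(1))
if __name__=='__main__': d(*map(float,sys.argv[1:4]))
E
python3 go.py 0 -.098 .066
```

```text
t 3.2 loc [ -2.3 -95.8] z 231.2 yaxis_loc 0.4 zax [-0. -0. -1.] q [-0.69  0.33  0.93  1.62 -0.27  1.33  0.57] f [0.7 0.9 0.5]
tool mm [ -2.2   2.3 165.2]
```

Emit:
arm_command(
  targets=[
    {"x":-2,"y":2,"z":30,"ax":0,"ay":0,"az":0,"jaw":0.2},
    {"x":0,"y":0,"z":35,"ax":0,"ay":0,"az":0,"jaw":0.2},
    {"x":0,"y":0,"z":35,"ax":0,"ay":0,"az":0,"jaw":0.2},
    {"x":0,"y":0,"z":20,"ax":0,"ay":0,"az":0,"jaw":0.2},
    {"x":0,"y":0,"z":0,"ax":0,"ay":0,"az":0,"jaw":0.2},
    {"x":0,"y":0,"z":0,"ax":0,"ay":0,"az":0,"jaw":0.2},
  ],
)

```text
time_s: 3.7
tool_pos: [0.6006, -0.0762, 0.1111]
tcp_rot: [-1.873, -2.521, 0.002]
wrist_force: [-0.1, -0.1, 1.1]
grip_width: 0.0512
finger_force: 0.0
```

Run:
```python
from h import *
import go; go.d(0,-.098,.066)
c=snap('side');cv2.imwrite('pics/s2.png',cv2.resize(c['pixels'][180:380,240:480],None,fx=3,fy=3))
c=snap('top');cv2.imwrite('pics/t2.png',cv2.resize(c['pixels'][185:300,335:475],None,fx=5,fy=5))
```

```text
t 3.7 loc [ -0.8 -98. ] z 111.1 yaxis_loc 0.3 zax [-0.002 -0.    -1.   ] q [-0.62  0.45  0.86  1.75 -0.37  1.12  0.65] f [-0.1 -0.1  1.1]
tool mm [-0.   0.9 45.1]
```

View pics/s2.png

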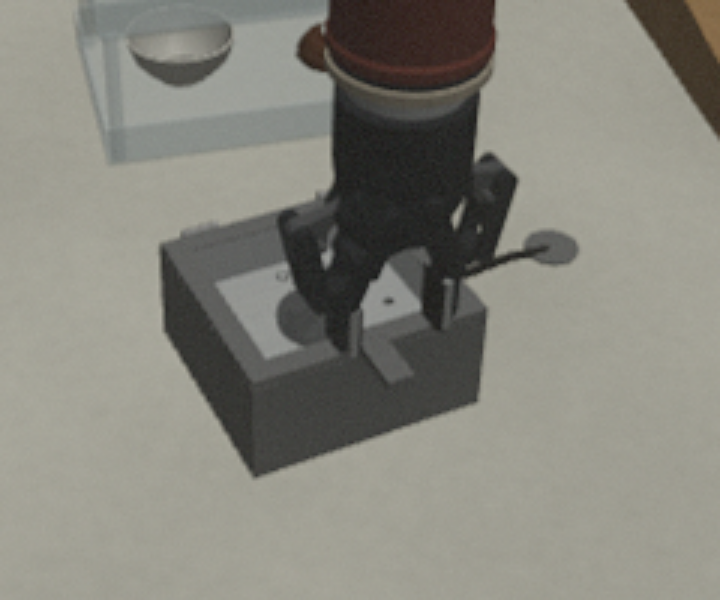

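The fingers (tips near (350,345) and (440,325) in the crop) straddle the tab at (385,360). Next I go down and close.

Emit:
arm_command(
  targets=[
    {"x":0,"y":0.5,"z":25,"ax":0,"ay":0,"az":0,"jaw":0.2},
    {"x":0,"y":0,"z":20,"ax":0,"ay":0,"az":0,"jaw":0.2},
    {"x":0,"y":0,"z":0,"ax":0,"ay":0,"az":0,"jaw":0.2},
    {"x":0,"y":0,"z":0,"ax":0,"ay":0,"az":0,"jaw":-0.4},
    {"x":0,"y":0,"z":0,"ax":0,"ay":0,"az":0,"jaw":-0.8},
    {"x":0,"y":0,"z":0,"ax":0,"ay":0,"az":0,"jaw":-0.8},
    {"x":0,"y":0,"z":0,"ax":0,"ay":0,"az":0,"jaw":-0.8},
    {"x":0,"y":0,"z":0,"ax":0,"ay":0,"az":0,"jaw":-0.8},
  ],
  newtons=20,
)

```text
time_s: 4.47
tool_pos: [0.6037, -0.0759, 0.0684]
tcp_rot: [1.874, 2.517, 0.004]
wrist_force: [4.5, 0.6, 5.7]
grip_width: 0.0175
finger_force: 25.5
```

Run:
```python
from h import *
import go; go.rep(); print(sense()['grip_width'],sense()['finger_force'])
for k in range(0,121,10):
    t=np.radians(k); r=.173; print(k,round(1e3*r*(1-np.cos(t)),1),round(1e3*r*np.sin(t),1))
```

```text
t 4.47 loc [  2.3 -98.6] z 68.4 yaxis_loc 0.2 zax [ 0.004 -0.    -1.   ] q [-0.59  0.5   0.83  1.78 -0.42  1.04  0.68] f [4.5 0.6 5.7]
0.017504580503130245 25.500564873218536
0 0.0 0.0
10 2.6 30.0
20 10.4 59.2
30 23.2 86.5
40 40.5 111.2
50 61.8 132.5
60 86.5 149.8
70 113.8 162.6
80 143.0 170.4
90 173.0 173.0
100 203.0 170.4
110 232.2 162.6
120 259.5 149.8
```

Emit:
arm_command(
  targets=[
    {"x":0.7,"y":0,"z":-15,"ax":0,"ay":0,"az":0,"jaw":-0.8},
    {"x":2,"y":0,"z":-15,"ax":0,"ay":0,"az":0,"jaw":-0.8},
    {"x":3.3,"y":0,"z":-14.7,"ax":0,"ay":0,"az":0,"jaw":-0.8},
    {"x":4.5,"y":0,"z":-14.5,"ax":0,"ay":0,"az":0,"jaw":-0.8},
    {"x":5.8,"y":0,"z":-14,"ax":0,"ay":0,"az":0,"jaw":-0.8},
    {"x":7,"y":0,"z":-13.3,"ax":0,"ay":0,"az":0,"jaw":-0.8},
    {"x":8.1,"y":0,"z":-12.7,"ax":0,"ay":0,"az":0,"jaw":-0.8},
    {"x":9.2,"y":0,"z":-12,"ax":0,"ay":0,"az":0,"jaw":-0.8},
    {"x":10.2,"y":0,"z":-11.1,"ax":0,"ay":0,"az":0,"jaw":-0.8},
    {"x":11.1,"y":0,"z":-10.2,"ax":0,"ay":0,"az":0,"jaw":-0.8},
    {"x":0,"y":0,"z":0,"ax":0,"ay":0,"az":0,"jaw":-0.8},
  ],
)

```text
time_s: 5.38
tool_pos: [0.5853, -0.0145, 0.2015]
tcp_rot: [1.871, 2.52, 0.005]
wrist_force: [6.7, 1.6, 1.2]
grip_width: 0.0175
finger_force: 25.2
```

Run:
```python
from h import *
import go; go.rep(); print(sense()['grip_width'],sense()['finger_force'])
c=snap('side');cv2.imwrite('pics/s3.png',cv2.resize(c['pixels'][120:360,200:520],None,fx=2,fy=2))
```

```text
t 5.38 loc [  2.1 -34.6] z 201.5 yaxis_loc 0.3 zax [ 0.004  0.001 -1.   ] q [-0.81  0.3   0.92  1.71 -0.25  1.26  0.46] f [6.7 1.6 1.2]
0.017530228363316826 25.231333673000336
```

View pics/s3.png

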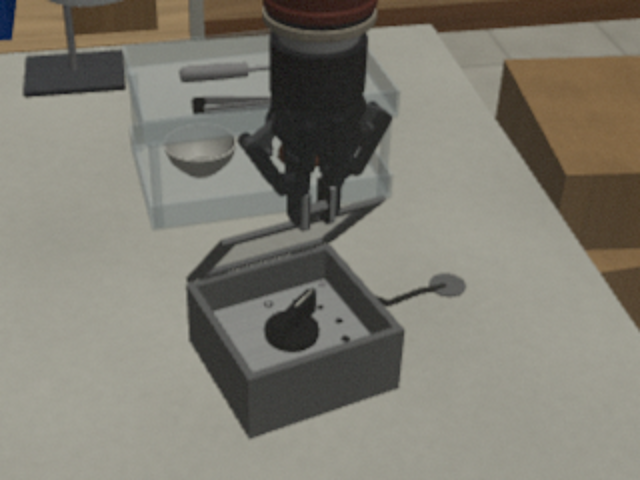

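The cover is following the gripper and stands at about 50°, with its edge at (290,235) in the crop. I'll carry on to about 115°.

Emit:
arm_command(
  targets=[
    {"x":12,"y":0,"z":-9.2,"ax":0,"ay":0,"az":0,"jaw":-0.8},
    {"x":12.7,"y":0,"z":-8.1,"ax":0,"ay":0,"az":0,"jaw":-0.8},
    {"x":13.4,"y":0,"z":-7,"ax":0,"ay":0,"az":0,"jaw":-0.8},
    {"x":14,"y":0,"z":-5.8,"ax":0,"ay":0,"az":0,"jaw":-0.8},
    {"x":14.4,"y":0,"z":-4.5,"ax":0,"ay":0,"az":0,"jaw":-0.8},
    {"x":14.8,"y":0,"z":-3.3,"ax":0,"ay":0,"az":0,"jaw":-0.8},
    {"x":15,"y":0,"z":-2,"ax":0,"ay":0,"az":0,"jaw":-0.8},
    {"x":15,"y":0,"z":-0.7,"ax":0,"ay":0,"az":0,"jaw":-0.8},
    {"x":15,"y":0,"z":0.7,"ax":0,"ay":0,"az":0,"jaw":-0.8},
    {"x":15,"y":0,"z":2,"ax":0,"ay":0,"az":0,"jaw":-0.8},
    {"x":14.8,"y":0,"z":3.3,"ax":0,"ay":0,"az":0,"jaw":-0.8},
    {"x":14.4,"y":0,"z":4.5,"ax":0,"ay":0,"az":0,"jaw":-0.8},
  ],
)

```text
time_s: 6.43
tool_pos: [0.5374, 0.1474, 0.231]
tcp_rot: [1.875, 2.516, 0.008]
wrist_force: [9.2, 3.3, 6.0]
grip_width: 0.0174
finger_force: 28.6
```

Emit:
arm_command(
  targets=[
    {"x":13.7,"y":0,"z":5.8,"ax":0,"ay":0,"az":0,"jaw":-0.8},
    {"x":0,"y":0,"z":0,"ax":0,"ay":0,"az":0,"jaw":-0.8},
    {"x":0,"y":0,"z":0,"ax":0,"ay":0,"az":0,"jaw":-0.8},
  ],
)

```text
time_s: 6.68
tool_pos: [0.533, 0.1619, 0.2246]
tcp_rot: [1.872, 2.52, 0.008]
wrist_force: [7.8, 5.9, 6.6]
grip_width: 0.0169
finger_force: 29.0
```

Run:
```python
from h import *
import go; go.rep(); print(sense()['grip_width'],sense()['finger_force'])
c=snap('side');cv2.imwrite('pics/s4.png',cv2.resize(c['pixels'][120:360,200:520],None,fx=2,fy=2))
```

```text
t 6.68 loc [  2.1 149.5] z 224.6 yaxis_loc 0.3 zax [ 0.005  0.003 -1.   ] q [-1.12  0.18  0.85  1.74 -0.14  1.28  0.05] f [7.8 5.9 6.6]
0.016927190920450762 28.954541981220245
```

View pics/s4.png

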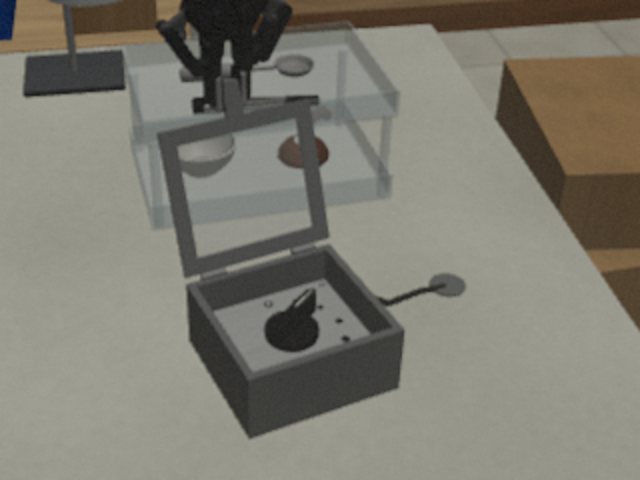

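The cover stands open at about 115°, with its tab held at (232,95) in the crop. I'll release it and lift straight off.

Emit:
arm_command(
  targets=[
    {"x":0,"y":0,"z":0,"ax":0,"ay":0,"az":0,"jaw":0.2},
    {"x":0,"y":0,"z":0,"ax":0,"ay":0,"az":0,"jaw":0.2},
    {"x":0,"y":0,"z":0,"ax":0,"ay":0,"az":0,"jaw":0.2},
    {"x":0,"y":0,"z":-20,"ax":0,"ay":0,"az":0,"jaw":0.2},
    {"x":0,"y":0,"z":-30,"ax":0,"ay":0,"az":0,"jaw":0.2},
    {"x":0,"y":0,"z":0,"ax":0,"ay":0,"az":0,"jaw":0},
  ],
)

```text
time_s: 7.23
tool_pos: [0.5326, 0.1595, 0.2773]
tcp_rot: [1.877, 2.517, 0.006]
wrist_force: [0.6, -0.0, 0.0]
grip_width: 0.0431
finger_force: 0.0
```

Run:
```python
from h import *
import go; go.rep()
for n in('top','side'):
    c=snap(n); im=c['pixels'];g=cv2.cvtColor(im,cv2.COLOR_BGR2GRAY)
    # project axis guess, window around
    o=np.array(c['extrinsics']);p=np.linalg.inv(o)@[.575,.018,.06,1]
    K=c['intrinsics'];u=K[0][2]+K[0][0]*p[0]/-p[2];v=K[1][2]+K[1][1]*p[1]/p[2]
    print(n,u,v)
    if n=='top':
        u0,v0=int(u)-17,int(v)-17;w=g[v0:v0+35,u0:u0+35]
        big=cv2.resize(w,None,fx=8,fy=8,interpolation=cv2.INTER_CUBIC)
        th,_=cv2.threshold(big,0,255,cv2.THRESH_OTSU)
        m=cv2.morphologyEx((big<th).astype(np.uint8),cv2.MORPH_OPEN,cv2.getStructuringElement(cv2.MORPH_ELLIPSE,(64,64)))
        cs,_=cv2.findContours(m,0,2);k=max(cs,key=cv2.contourArea);(a,b),r=cv2.minEnclosingCircle(k)
        q=onz(c,(a-3.5)/8+u0,(b-3.5)/8+v0,.054);print(th,q,'r mm',r/8/K[0][0]*1165, 'loc',go.Rm.T@(q[:2]-go.C)*1000)
        cv2.imwrite('pics/t5.png',cv2.resize(im[185:300,335:455],None,fx=5,fy=5,interpolation=cv2.INTER_CUBIC))
```

```text
t 7.23 loc [  1.  147.3] z 277.3 yaxis_loc 0.1 zax [ 0.004  0.002 -1.   ] q [-1.14  0.14  0.86  1.67 -0.11  1.38  0.02] f [ 0.6 -0.   0. ]
top 389.37051549561033 240.46046151896508
105.0 [0.57167781 0.01818258 0.054     ] r mm 26.721378472600865 loc [-1.69529989  0.6925894 ]
side 345.7933877229564 281.53181989609425
```

View pics/t5.png

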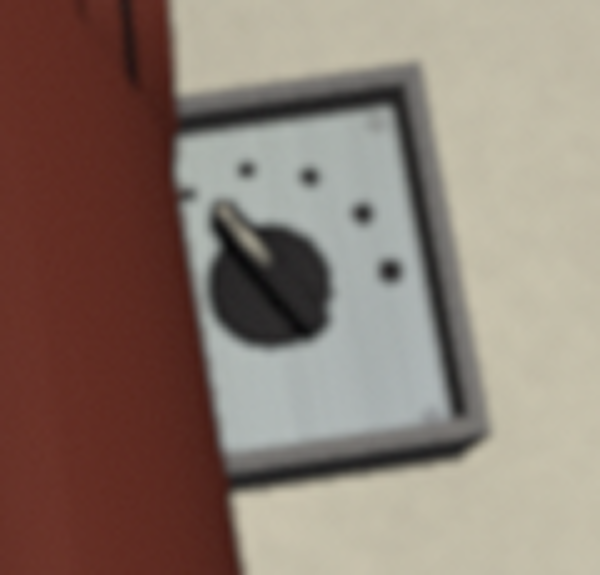

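The well is now open and the pointer is still at dot two; the skirt's centre is at crop (270,287). Fitting the cover's arc in arm coordinates puts the axis at local (2, 0.8) mm. I'll move above it and turn the wrist -120°.

Emit:
arm_command(
  targets=[
    {"x":-30,"y":1,"z":0,"ax":0,"ay":0,"az":0,"jaw":0},
    {"x":-40,"y":0,"z":0,"ax":0,"ay":0,"az":0,"jaw":0},
    {"x":-40,"y":0,"z":0,"ax":0,"ay":0,"az":0,"jaw":0},
    {"x":-36.5,"y":0,"z":0,"ax":0,"ay":0,"az":0,"jaw":0},
    {"x":0,"y":0,"z":0,"ax":0,"ay":0,"az":-7,"jaw":0},
    {"x":0,"y":0,"z":0,"ax":0,"ay":0,"az":-7,"jaw":0},
    {"x":0,"y":0,"z":0,"ax":0,"ay":0,"az":-7,"jaw":0},
    {"x":0,"y":0,"z":0,"ax":0,"ay":0,"az":-7,"jaw":0},
    {"x":0,"y":0,"z":0,"ax":0,"ay":0,"az":-7,"jaw":0},
    {"x":0,"y":0,"z":0,"ax":0,"ay":0,"az":-7,"jaw":0},
    {"x":0,"y":0,"z":0,"ax":0,"ay":0,"az":-7,"jaw":0},
    {"x":0,"y":0,"z":0,"ax":0,"ay":0,"az":-7,"jaw":0},
  ],
  newtons=50,
)

```text
time_s: 8.33
tool_pos: [0.5732, 0.0196, 0.2717]
tcp_rot: [-0.465, -3.105, 0.001]
wrist_force: [-0.7, -0.5, -0.2]
grip_width: 0.0427
finger_force: 0.0
```

Emit:
arm_command(
  targets=[
    {"x":0,"y":0,"z":0,"ax":0,"ay":0,"az":-7,"jaw":0},
    {"x":0,"y":0,"z":0,"ax":0,"ay":0,"az":-7,"jaw":0},
    {"x":0,"y":0,"z":0,"ax":0,"ay":0,"az":-7,"jaw":0},
    {"x":0,"y":0,"z":0,"ax":0,"ay":0,"az":-7,"jaw":0},
    {"x":0,"y":0,"z":0,"ax":0,"ay":0,"az":-7,"jaw":0},
    {"x":0,"y":0,"z":0,"ax":0,"ay":0,"az":-7,"jaw":0},
    {"x":0,"y":0,"z":0,"ax":0,"ay":0,"az":-7,"jaw":0},
    {"x":0,"y":0,"z":0,"ax":0,"ay":0,"az":-7,"jaw":0},
    {"x":0,"y":0,"z":0,"ax":0,"ay":0,"az":-7,"jaw":0},
    {"x":0,"y":0,"z":0,"ax":0,"ay":0,"az":0,"jaw":0},
    {"x":0,"y":0,"z":0,"ax":0,"ay":0,"az":0,"jaw":0},
  ],
)

```text
time_s: 9.25
tool_pos: [0.5734, 0.0196, 0.2721]
tcp_rot: [1.212, -2.897, -0.001]
wrist_force: [0.0, 0.2, 0.3]
grip_width: 0.0424
finger_force: 0.0
```

```bash
python3 go.py .0021 .0008 .058
```

```text
t 9.25 loc [0.4 1.5] z 272.1 yaxis_loc 118.9 zax [-0.002 -0.    -1.   ] q [-0.7   0.18  0.68  1.62 -0.11  1.38  2.35] f [0.  0.2 0.3]
tool mm [ -1.4  -1.7 214.1]
```

Emit:
arm_command(
  targets=[
    {"x":-1.4,"y":-1.7,"z":30,"ax":0,"ay":0,"az":-1,"jaw":0},
    {"x":0,"y":0,"z":35,"ax":0,"ay":0,"az":0,"jaw":0},
    {"x":0,"y":0,"z":35,"ax":0,"ay":0,"az":0,"jaw":0},
    {"x":0,"y":0,"z":35,"ax":0,"ay":0,"az":0,"jaw":0},
    {"x":0,"y":0,"z":20,"ax":0,"ay":0,"az":0,"jaw":0},
    {"x":0,"y":0,"z":0,"ax":0,"ay":0,"az":0,"jaw":0},
    {"x":0,"y":0,"z":0,"ax":0,"ay":0,"az":0,"jaw":0},
  ],
)

```text
time_s: 9.83
tool_pos: [0.5754, 0.0194, 0.1175]
tcp_rot: [1.238, -2.884, 0.0]
wrist_force: [1.0, -1.2, 1.2]
grip_width: 0.0426
finger_force: 0.0
```

Run:
```python
from h import *
import go; go.d(.0021,.0008,.058)
c=snap('side');cv2.imwrite('pics/s6.png',cv2.resize(c['pixels'][170:350,240:480],None,fx=3,fy=3))
```

```text
t 9.83 loc [2.3 0.8] z 117.5 yaxis_loc 120.0 zax [-0.002 -0.001 -1.   ] q [-0.65  0.31  0.65  1.81 -0.21  1.09  2.45] f [ 1.  -1.2  1.2]
tool mm [-0.   0.  59.5]
```

View pics/s6.png

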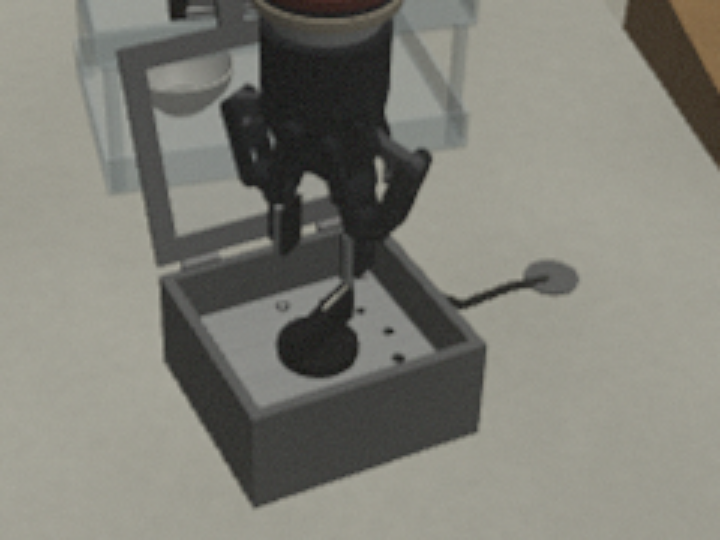

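The fingers (at (287,230) and (358,255) in the crop) straddle the bar, square to it. I'll go down and close.

Emit:
arm_command(
  targets=[
    {"x":0,"y":0,"z":25,"ax":0,"ay":0,"az":0,"jaw":0},
    {"x":0,"y":0,"z":22,"ax":0,"ay":0,"az":0,"jaw":0},
    {"x":0,"y":0,"z":12,"ax":0,"ay":0,"az":0,"jaw":0},
    {"x":0,"y":0,"z":0,"ax":0,"ay":0,"az":0,"jaw":0},
    {"x":0,"y":0,"z":0,"ax":0,"ay":0,"az":0,"jaw":-0.4},
    {"x":0,"y":0,"z":0,"ax":0,"ay":0,"az":0,"jaw":-1},
    {"x":0,"y":0,"z":0,"ax":0,"ay":0,"az":0,"jaw":-1},
    {"x":0,"y":0,"z":0,"ax":0,"ay":0,"az":0,"jaw":-1},
    {"x":0,"y":0,"z":0,"ax":0,"ay":0,"az":0,"jaw":-1},
  ],
  newtons=50,
)

```text
time_s: 10.63
tool_pos: [0.576, 0.0211, 0.0611]
tcp_rot: [-1.245, 2.884, 0.004]
wrist_force: [-8.9, 3.6, 7.9]
grip_width: 0.0106
finger_force: 49.2
```

Run:
```python
from h import *
import go; go.rep(); s=sense(); print(s['grip_width'],s['finger_force'],s['moment'])
```

```text
t 10.63 loc [3.3 2.3] z 61.1 yaxis_loc 120.2 zax [-0.001  0.003 -1.   ] q [-0.62  0.38  0.62  1.86 -0.27  0.98  2.5 ] f [-8.9  3.6  7.9]
0.010596154020967405 49.17539834976196 [ 0.37373907  1.9405129  -0.01938179]
```

Emit:
arm_command(
  targets=[
    {"x":0,"y":0,"z":-1.5,"ax":0,"ay":0,"az":0,"jaw":-1},
    {"x":0,"y":0,"z":0,"ax":0,"ay":0,"az":5,"jaw":-1},
    {"x":0,"y":0,"z":0,"ax":0,"ay":0,"az":5,"jaw":-1},
    {"x":0,"y":0,"z":0,"ax":0,"ay":0,"az":5,"jaw":-1},
    {"x":0,"y":0,"z":0,"ax":0,"ay":0,"az":5,"jaw":-1},
    {"x":0,"y":0,"z":0,"ax":0,"ay":0,"az":5,"jaw":-1},
    {"x":0,"y":0,"z":0,"ax":0,"ay":0,"az":5,"jaw":-1},
    {"x":0,"y":0,"z":0,"ax":0,"ay":0,"az":0,"jaw":-1},
    {"x":0,"y":0,"z":0,"ax":0,"ay":0,"az":0,"jaw":-1},
  ],
)

```text
time_s: 11.38
tool_pos: [0.5761, 0.0207, 0.0612]
tcp_rot: [0.46, -3.108, -0.002]
wrist_force: [-2.8, 4.1, 1.4]
grip_width: 0.0107
finger_force: 51.3
```

Run:
```python
from h import *
import go; go.rep(); s=sense(); print(s['grip_width'],s['finger_force'],s['moment'])
```

```text
t 11.38 loc [3.2 1.8] z 61.2 yaxis_loc 90.3 zax [-0.     0.001 -1.   ] q [-0.71  0.41  0.73  1.86 -0.32  0.99  2.02] f [-2.8  4.1  1.4]
0.010676672509750263 51.34148061275482 [ 0.88620944  0.88433003 -0.02126242]
```

Emit:
arm_command(
  targets=[
    {"x":0,"y":0,"z":0,"ax":0,"ay":0,"az":5,"jaw":-1},
    {"x":0,"y":0,"z":0,"ax":0,"ay":0,"az":5,"jaw":-1},
    {"x":0,"y":0,"z":0,"ax":0,"ay":0,"az":5,"jaw":-1},
    {"x":0,"y":0,"z":0,"ax":0,"ay":0,"az":5,"jaw":-1},
    {"x":0,"y":0,"z":0,"ax":0,"ay":0,"az":5,"jaw":-1},
    {"x":0,"y":0,"z":0,"ax":0,"ay":0,"az":5,"jaw":-1},
    {"x":0,"y":0,"z":0,"ax":0,"ay":0,"az":0,"jaw":-1},
    {"x":0,"y":0,"z":0,"ax":0,"ay":0,"az":0,"jaw":-1},
  ],
)

```text
time_s: 12.05
tool_pos: [0.5761, 0.0202, 0.0612]
tcp_rot: [-0.358, -3.121, -0.001]
wrist_force: [-3.9, 3.0, 1.2]
grip_width: 0.0105
finger_force: 51.3
```

Emit:
arm_command(
  targets=[
    {"x":0,"y":0,"z":0,"ax":0,"ay":0,"az":5,"jaw":-1},
    {"x":0,"y":0,"z":0,"ax":0,"ay":0,"az":5,"jaw":-1},
    {"x":0,"y":0,"z":0,"ax":0,"ay":0,"az":5,"jaw":-1},
    {"x":0,"y":0,"z":0,"ax":0,"ay":0,"az":5,"jaw":-1},
    {"x":0,"y":0,"z":0,"ax":0,"ay":0,"az":4,"jaw":-1},
    {"x":0,"y":0,"z":0,"ax":0,"ay":0,"az":3,"jaw":-1},
    {"x":0,"y":0,"z":0,"ax":0,"ay":0,"az":2,"jaw":-1},
    {"x":0,"y":0,"z":0,"ax":0,"ay":0,"az":0,"jaw":-1},
    {"x":0,"y":0,"z":0,"ax":0,"ay":0,"az":0,"jaw":-1},
  ],
)

```text
time_s: 12.8
tool_pos: [0.5758, 0.0199, 0.0612]
tcp_rot: [-1.128, -2.931, -0.001]
wrist_force: [-7.1, 3.7, 8.3]
grip_width: 0.0105
finger_force: 52.4
```

Run:
```python
from h import *
import go; go.rep(); s=sense(); print(s['grip_width'],s['finger_force'],s['moment'])
```

```text
t 12.8 loc [2.7 1.1] z 61.2 yaxis_loc 31.4 zax [-0.001  0.001 -1.   ] q [-0.87  0.49  0.96  1.87 -0.47  1.03  1.12] f [-7.1  3.7  8.3]
0.010530251394860987 52.43329346179962 [ 0.89523595  1.50072213 -0.16218999]
```

Emit:
arm_command(
  targets=[
    {"x":0,"y":0,"z":0,"ax":0,"ay":0,"az":0,"jaw":0},
    {"x":0,"y":0,"z":0,"ax":0,"ay":0,"az":0,"jaw":0},
    {"x":0,"y":0,"z":0,"ax":0,"ay":0,"az":0,"jaw":0},
    {"x":0,"y":0,"z":-25,"ax":0,"ay":0,"az":0,"jaw":0},
    {"x":0,"y":0,"z":-35,"ax":0,"ay":0,"az":0,"jaw":0},
    {"x":0,"y":0,"z":-40,"ax":0,"ay":0,"az":0,"jaw":0},
    {"x":0,"y":0,"z":-40,"ax":0,"ay":0,"az":0,"jaw":0},
    {"x":0,"y":0,"z":-40,"ax":0,"ay":0,"az":0,"jaw":0.2},
    {"x":0,"y":0,"z":-36,"ax":0,"ay":0,"az":0,"jaw":0.2},
    {"x":0,"y":0,"z":0,"ax":0,"ay":0,"az":7,"jaw":0.2},
    {"x":0,"y":0,"z":0,"ax":0,"ay":0,"az":7,"jaw":0.2},
    {"x":0,"y":0,"z":0,"ax":0,"ay":0,"az":7,"jaw":0.2},
  ],
  newtons=20,
)

```text
time_s: 13.8
tool_pos: [0.5768, 0.0193, 0.2778]
tcp_rot: [1.655, 2.668, 0.003]
wrist_force: [0.1, -0.4, 0.6]
grip_width: 0.051
finger_force: 0.0
```

Emit:
arm_command(
  targets=[
    {"x":0,"y":0,"z":0,"ax":0,"ay":0,"az":7,"jaw":0.2},
    {"x":0,"y":0,"z":0,"ax":0,"ay":0,"az":2.5,"jaw":0.2},
    {"x":0,"y":0,"z":0,"ax":0,"ay":0,"az":0,"jaw":0.2},
    {"x":0,"y":0,"z":0,"ax":0,"ay":0,"az":0,"jaw":0.2},
  ],
)

```text
time_s: 14.13
tool_pos: [0.5764, 0.0194, 0.2768]
tcp_rot: [1.862, 2.529, -0.0]
wrist_force: [0.8, 0.4, 0.2]
grip_width: 0.0512
finger_force: 0.0
```

Run:
```python
from h import *
import go; go.d(.0021,.1495,.277)
c=snap('side');cv2.imwrite('pics/s7.png',cv2.resize(c['pixels'][120:340,220:480],None,fx=3,fy=2.7))
```

```text
t 14.13 loc [3.1 0.5] z 276.8 yaxis_loc 0.8 zax [ 0. -0. -1.] q [-1.11  0.33  1.25  1.62 -0.31  1.42  0.48] f [0.8 0.4 0.2]
tool mm [149.    1.   -0.3]
```

View pics/s7.png

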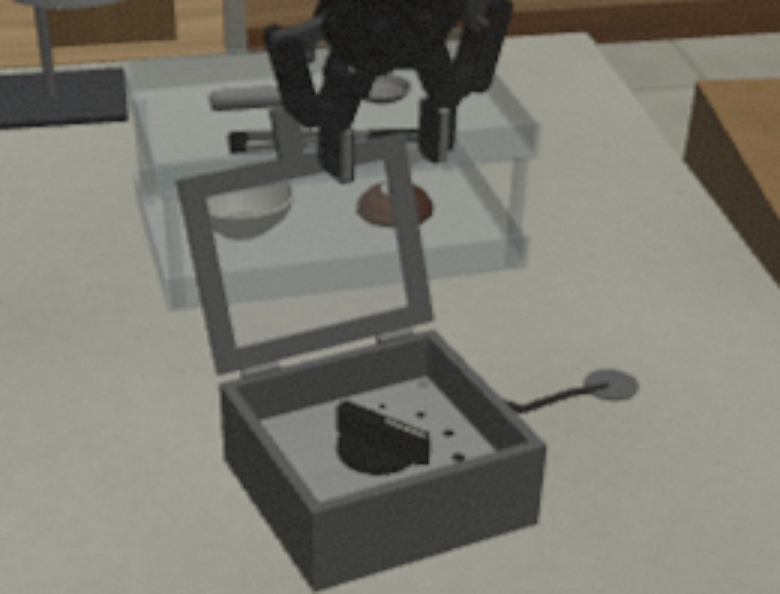

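The pointer's point is near (428,435–460) in the crop, with dot five at (448,432) and dot six at (458,457). I'll check by projection which place that is.

Run:
```python
from h import *
import go
c=snap('side');Ti=np.linalg.inv(np.array(c['extrinsics']));K=c['intrinsics']
def pr(p):
    q=Ti@np.r_[p,1];u=K[0][2]+K[0][0]*q[0]/-q[2];v=K[1][2]+K[1][1]*q[1]/q[2];return (round((u-220)*3),round((v-120)*2.7))
C=np.array([.5735,.018])
for a in(120,150,180):
    t=np.radians(a);e=np.array([np.sin(t),np.cos(t)])
    print(a,'tip top',pr(np.r_[C+go.Rm@(e*.04),.076]),'tip bottom',pr(np.r_[C+go.Rm@(e*.04),.054]),'tail top',pr(np.r_[C+go.Rm@(-e*.03),.076]),'dot',pr(np.r_[C+go.Rm@(e*.053),.042]))
```

```text
120 tip top (438, 423) tip bottom (437, 446) tail top (329, 417) dot (456, 460)
150 tip top (429, 441) tip bottom (427, 464) tail top (337, 404) dot (444, 484)
180 tip top (404, 453) tip bottom (403, 477) tail top (355, 395) dot (412, 501)
```

Emit:
arm_command(
  targets=[
    {"x":30,"y":1,"z":0,"ax":0,"ay":0,"az":0,"jaw":0.2},
    {"x":40,"y":0,"z":0,"ax":0,"ay":0,"az":0,"jaw":0.2},
    {"x":40,"y":0,"z":0,"ax":0,"ay":0,"az":0,"jaw":0.2},
    {"x":39,"y":0,"z":0,"ax":0,"ay":0,"az":0,"jaw":0.2},
    {"x":0,"y":0,"z":0,"ax":0,"ay":0,"az":0,"jaw":0.2},
    {"x":0,"y":0,"z":0,"ax":0,"ay":0,"az":0,"jaw":0.2},
  ],
)

```text
time_s: 14.73
tool_pos: [0.5324, 0.1656, 0.2765]
tcp_rot: [-1.856, -2.535, 0.0]
wrist_force: [0.2, -1.1, -0.7]
grip_width: 0.0512
finger_force: 0.0
```

```bash
python3 go.py .0021 .1495 .224
```

```text
t 14.73 loc [  2.5 153.2] z 276.5 yaxis_loc 1.1 zax [-0.  0. -1.] q [-1.45  0.26  1.29  1.67 -0.26  1.4   0.18] f [ 0.2 -1.1 -0.7]
tool mm [-3.7 -0.5 52.5]
```

The tip and tail of the bar match the 150° projection, i.e. three clicks up from 60°. Next I grip the tab again and bring the cover back.

Emit:
arm_command(
  targets=[
    {"x":-3.5,"y":-0.5,"z":15,"ax":0,"ay":0,"az":-0.8,"jaw":0.2},
    {"x":0,"y":0,"z":22,"ax":0,"ay":0,"az":0,"jaw":0.2},
    {"x":0,"y":0,"z":15,"ax":0,"ay":0,"az":0,"jaw":0.2},
    {"x":0,"y":0,"z":0,"ax":0,"ay":0,"az":0,"jaw":0.2},
    {"x":0,"y":0,"z":0,"ax":0,"ay":0,"az":0,"jaw":-0.4},
    {"x":0,"y":0,"z":0,"ax":0,"ay":0,"az":0,"jaw":-0.8},
    {"x":0,"y":0,"z":0,"ax":0,"ay":0,"az":0,"jaw":-0.8},
    {"x":0,"y":0,"z":0,"ax":0,"ay":0,"az":0,"jaw":-0.8},
    {"x":0,"y":0,"z":0,"ax":0,"ay":0,"az":0,"jaw":-0.8},
  ],
  newtons=20,
)

```text
time_s: 15.48
tool_pos: [0.5341, 0.1589, 0.2255]
tcp_rot: [1.848, 2.541, 0.001]
wrist_force: [-2.2, 0.4, 6.1]
grip_width: 0.0174
finger_force: 23.5
```

Run:
```python
from h import *
import go; go.rep(); s=sense(); print(s['grip_width'],s['finger_force'])
```

```text
t 15.48 loc [  2.2 146.3] z 225.5 yaxis_loc 1.5 zax [ 0.001  0.001 -1.   ] q [-1.4   0.3   1.25  1.74 -0.3   1.31  0.23] f [-2.2  0.4  6.1]
0.017389954321034257 23.518859446048737
```

Emit:
arm_command(
  targets=[
    {"x":-11.3,"y":0,"z":-4.6,"ax":0,"ay":0,"az":0,"jaw":-0.8},
    {"x":-14.4,"y":0,"z":-4.5,"ax":0,"ay":0,"az":0,"jaw":-0.8},
    {"x":-14.8,"y":0,"z":-3.3,"ax":0,"ay":0,"az":0,"jaw":-0.8},
    {"x":-15,"y":0,"z":-2,"ax":0,"ay":0,"az":0,"jaw":-0.8},
    {"x":-15,"y":0,"z":-0.7,"ax":0,"ay":0,"az":0,"jaw":-0.8},
    {"x":-15,"y":0,"z":0.7,"ax":0,"ay":0,"az":0,"jaw":-0.8},
    {"x":-15,"y":0,"z":2,"ax":0,"ay":0,"az":0,"jaw":-0.8},
    {"x":-14.8,"y":0,"z":3.3,"ax":0,"ay":0,"az":0,"jaw":-0.8},
    {"x":-14.4,"y":0,"z":4.5,"ax":0,"ay":0,"az":0,"jaw":-0.8},
    {"x":-14,"y":0,"z":5.8,"ax":0,"ay":0,"az":0,"jaw":-0.8},
    {"x":-13.4,"y":0,"z":7,"ax":0,"ay":0,"az":0,"jaw":-0.8},
    {"x":-12.7,"y":0,"z":8.1,"ax":0,"ay":0,"az":0,"jaw":-0.8},
  ],
)

```text
time_s: 16.48
tool_pos: [0.5831, -0.0051, 0.2072]
tcp_rot: [-1.847, -2.534, 0.007]
wrist_force: [-16.3, -2.2, -0.4]
grip_width: 0.0181
finger_force: 24.6
```

Run:
```python
from h import *
import go; p,M=go.rep(); s=sense(); print(s['grip_width'],s['finger_force'])
l=go.Rm.T@(p[:2]-go.C); y,z=l[1]*1e3-75.8,p[2]*1e3-66.5;print('angle',np.degrees(np.arctan2(z,-y)),np.hypot(y,z))
```

```text
t 16.48 loc [  2.6 -24.9] z 207.2 yaxis_loc 1.3 zax [-0.007 -0.    -1.   ] q [-0.99  0.4   1.18  1.7  -0.38  1.31  0.58] f [-16.3  -2.2  -0.4]
0.018107599277367895 24.58253502845764
angle 54.41389164593444 173.01693290111146
```

Emit:
arm_command(
  targets=[
    {"x":-12,"y":-1,"z":9.2,"ax":0,"ay":0,"az":1,"jaw":-0.8},
    {"x":-11.1,"y":0,"z":10.2,"ax":0,"ay":0,"az":0,"jaw":-0.8},
    {"x":-10.2,"y":0,"z":11.1,"ax":0,"ay":0,"az":0,"jaw":-0.8},
    {"x":-9.2,"y":0,"z":12,"ax":0,"ay":0,"az":0,"jaw":-0.8},
    {"x":-8.1,"y":0,"z":12.7,"ax":0,"ay":0,"az":0,"jaw":-0.8},
    {"x":-7,"y":0,"z":13.3,"ax":0,"ay":0,"az":0,"jaw":-0.8},
    {"x":-5.8,"y":0,"z":14,"ax":0,"ay":0,"az":0,"jaw":-0.8},
    {"x":-4.5,"y":0,"z":14.5,"ax":0,"ay":0,"az":0,"jaw":-0.8},
    {"x":-3.3,"y":0,"z":14.7,"ax":0,"ay":0,"az":0,"jaw":-0.8},
    {"x":-2,"y":0,"z":13,"ax":0,"ay":0,"az":0,"jaw":-0.8},
    {"x":0,"y":0,"z":0,"ax":0,"ay":0,"az":0,"jaw":-0.8},
  ],
)

```text
time_s: 17.4
tool_pos: [0.6037, -0.0756, 0.081]
tcp_rot: [-1.871, -2.52, 0.008]
wrist_force: [-8.6, -4.5, 1.0]
grip_width: 0.0175
finger_force: 20.2
```

Run:
```python
from h import *
import go; p,M=go.rep(); s=sense(); print(s['grip_width'],s['finger_force'])
l=go.Rm.T@(p[:2]-go.C); y,z=l[1]*1e3-75.8,p[2]*1e3-66.5;print('angle',np.degrees(np.arctan2(z,-y)),np.hypot(y,z))
```

```text
t 17.4 loc [  2.4 -98.3] z 81.0 yaxis_loc 0.3 zax [-0.006 -0.002 -1.   ] q [-0.72  0.57  1.03  1.77 -0.54  1.12  0.78] f [-8.6 -4.5  1. ]
0.01748931093831891 20.237915217876434
angle 4.746627257269916 174.68537798794128
```

Emit:
arm_command(
  targets=[
    {"x":-0.5,"y":-0.5,"z":8,"ax":0,"ay":0,"az":0,"jaw":-0.8},
    {"x":0,"y":0,"z":6,"ax":0,"ay":0,"az":0,"jaw":-0.8},
    {"x":0,"y":0,"z":2,"ax":0,"ay":0,"az":0,"jaw":-0.8},
    {"x":0,"y":0,"z":0,"ax":0,"ay":0,"az":0,"jaw":-0.8},
    {"x":0,"y":0,"z":0,"ax":0,"ay":0,"az":0,"jaw":-0.8},
  ],
)

```text
time_s: 17.82
tool_pos: [0.6039, -0.0761, 0.067]
tcp_rot: [-1.871, -2.521, 0.007]
wrist_force: [-9.0, -5.4, -0.9]
grip_width: 0.0176
finger_force: 20.4
```

Emit:
arm_command(
  targets=[
    {"x":0,"y":0,"z":0,"ax":0,"ay":0,"az":0,"jaw":0.2},
    {"x":0,"y":0,"z":0,"ax":0,"ay":0,"az":0,"jaw":0.2},
    {"x":0,"y":0,"z":0,"ax":0,"ay":0,"az":0,"jaw":0.2},
    {"x":0,"y":0,"z":-20,"ax":0,"ay":0,"az":0,"jaw":0.2},
    {"x":0,"y":0,"z":-25,"ax":0,"ay":0,"az":0,"jaw":0.2},
    {"x":0,"y":0,"z":0,"ax":0,"ay":0,"az":0,"jaw":-1},
    {"x":0,"y":0,"z":0,"ax":0,"ay":0,"az":0,"jaw":-1},
    {"x":0,"y":0,"z":0,"ax":0,"ay":0,"az":0,"jaw":-1},
    {"x":0,"y":0,"z":0,"ax":0,"ay":0,"az":0,"jaw":-1},
    {"x":0,"y":0,"z":0,"ax":0,"ay":0,"az":0,"jaw":-1},
  ],
)

```text
time_s: 18.65
tool_pos: [0.6059, -0.0734, 0.1118]
tcp_rot: [-1.869, -2.524, 0.001]
wrist_force: [0.6, 0.5, -0.0]
grip_width: 0.0002
finger_force: 0.0
```

Emit:
arm_command(
  targets=[
    {"x":0,"y":-1.5,"z":12,"ax":0,"ay":0,"az":0,"jaw":-1},
    {"x":0,"y":0,"z":8,"ax":0,"ay":0,"az":0,"jaw":-1},
    {"x":0,"y":0,"z":3,"ax":0,"ay":0,"az":0,"jaw":-1},
    {"x":0,"y":0,"z":2,"ax":0,"ay":0,"az":0,"jaw":-1},
    {"x":0,"y":0,"z":1,"ax":0,"ay":0,"az":0,"jaw":-1},
    {"x":0,"y":0,"z":1,"ax":0,"ay":0,"az":0,"jaw":-1},
    {"x":0,"y":0,"z":0,"ax":0,"ay":0,"az":0,"jaw":-1},
    {"x":0,"y":0,"z":0,"ax":0,"ay":0,"az":0,"jaw":-1},
  ],
)

```text
time_s: 19.32
tool_pos: [0.6043, -0.0738, 0.0878]
tcp_rot: [-1.868, -2.522, -0.002]
wrist_force: [-17.2, 5.4, 38.3]
grip_width: -0.0002
finger_force: 19.0
```

Emit:
arm_command(
  targets=[
    {"x":0,"y":0,"z":-10,"ax":0,"ay":0,"az":0,"jaw":-1},
    {"x":0,"y":0,"z":-30,"ax":0,"ay":0,"az":0,"jaw":-1},
    {"x":0,"y":0,"z":-40,"ax":0,"ay":0,"az":0,"jaw":-1},
    {"x":0,"y":0,"z":-40,"ax":0,"ay":0,"az":0,"jaw":-1},
    {"x":-40,"y":0,"z":-30,"ax":0,"ay":0,"az":0,"jaw":-1},
    {"x":-40,"y":0,"z":0,"ax":0,"ay":0,"az":0,"jaw":-1},
    {"x":-40,"y":0,"z":0,"ax":0,"ay":0,"az":0,"jaw":-1},
    {"x":-40,"y":0,"z":0,"ax":0,"ay":0,"az":0,"jaw":-1},
    {"x":-40,"y":0,"z":0,"ax":0,"ay":0,"az":0,"jaw":-1},
    {"x":0,"y":0,"z":0,"ax":0,"ay":0,"az":0,"jaw":-1},
    {"x":0,"y":0,"z":0,"ax":0,"ay":0,"az":0,"jaw":-1},
  ],
)

```text
time_s: 20.23
tool_pos: [0.6597, -0.2635, 0.2291]
tcp_rot: [-1.877, -2.518, 0.004]
wrist_force: [-0.1, 0.5, -0.2]
grip_width: -0.0002
finger_force: 0.0
```

Run:
```python
from h import *
a=snap('top')['pixels'][185:300,335:455];b=snap('side')['pixels'][200:350,270:450]
cv2.imwrite('pics/f.png',np.hstack([cv2.resize(a,(390,390),interpolation=cv2.INTER_CUBIC),cv2.resize(b,(400,390))]))
```

```text
(no output)
```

View pics/f.png

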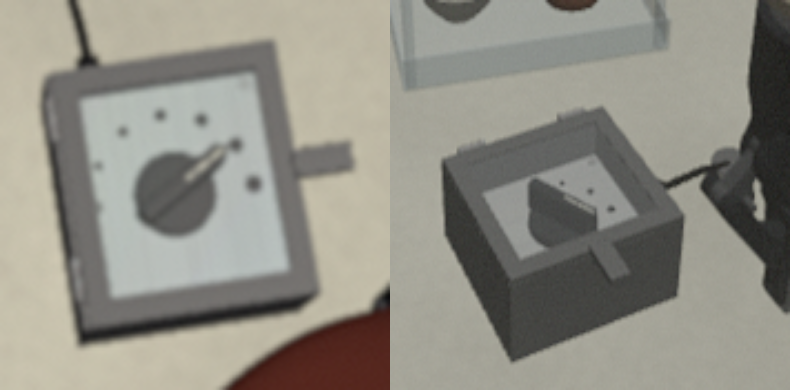

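The cover lies flat and shut, with the tab at (325,160). The pointer tip at (222,152) aims at the fifth dot at (236,145), three clicks above the start.

```bash
python3 -c "
from bench import job_done;print(job_done())"
```

```text
the job is handed in; nothing more can be done
None
```

The job is handed in: the selector is three clicks up (from the second dot to the fifth) without running past it, the cover is shut again, and the trays were not touched.

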